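# Lock the fan-cover stud of the market-stall chiller

### The arm

A 6-joint arm with a two-finger parallel gripper is mounted at the origin on the work surface. World frame = base frame: x ahead of the robot, y to its left, z up, the work surface at z = 0. Lengths are in m, angles in rad, forces in N, time in s.
With the tool pointing down it reaches from about 0.2 to 0.875 m from the base axis. Payload 3.4 kg.
Tool frame: the origin (TCP) lies between the finger pads; the fingertips stand 25 mm ahead of it and the grasp point (between the pads) lies 6 mm ahead of it (r.nose_length is the z of the fingertips in the tool frame, in m); z points along the fingers, y is the line along which they close (so a half turn about z gives the same grasp; the last joint's range is limited). The gripper opens to 94 mm and grips with 3 to 60 N. Pads are 16 mm wide; open, the fingers measure 119 mm over their backs; the gripper's body (75 mm by 177 mm) begins 78 mm behind the grasp point.
Start: joints at [1.011, 0.276, 1.505, -0, 1.361, -0.121], TCP at [0.244, 0.521, 0.23] pointing down, gripper open.
Joint ranges: [-2.89, 2.89], [-0.75, 2.08], [0.22, 2.7], [-1.18, 4.32], [0.11, 2.71], [-2.7, 2.7]. Speed limits (rad/s): [2.57, 2.57, 3.14, 3.14, 3.14, 3.14].

### API

Orientations are given as a unit quaternion [w, x, y, z].
In Python, from plant import r, gripper_to, inverse_kinematics, vision, models, telemetry gives the robot as it stands. Calls block until the motion is done:
- r.move_to(position, orientation): joint-space move of the TCP to a pose.
- r.move_l(position, rot=None, vel=0.15, guard=None): straight line of the TCP; rot=None keeps the orientation; vel is the mean speed in m/s. With guard (N) it stops when the force on the tool has changed by that much, and returns True; else False.
- r.movej(angles): joint-space move.
- gripper_to(opening, f_grip=None): finger opening in m; f_grip is the grip in N (None keeps the last); returns when the fingers have stopped.
- r.hold(seconds).
- inverse_kinematics(position, orientation): joint angles nearest the present ones, or None.
- vision.snapshot(name): name is "scene" or "side" or "wrist"; returns the picture (384x512x3 uint8, red, green, blue); there is no depth.
- vision.get_calibration(name): a dict with "fx", "fy", "cx", "cy" (pixels), "position" and "orientation" of the camera in the world. Camera axes: x right, y down, z forward; pixel columns grow to the right and rows downward; lengths in m; the calibration is good to about 2 mm. A picture is of the moment at which its call begins: read the wrist's pose just before it. get_calibration takes no time and is no camera call; for the wrist camera it gives the pose at the moment of the call.
A pose or a line that the arm cannot do raises r.PlanningError and nothing moves.
- r.sign_off(): hands the job in; it is judged then, once.
Trained networks look in the newest picture that a camera, given by its name, has taken for a name from the list of things; names that differ only in an ending like _2 or _b are one class to them, and where a whole thing is asked for, a point or a joint stands for the part that bears it (a point fixed in the world has none). Each returns a list of dicts, best first, with "score" (0 to 1); they miss things now and then, are a little off and sometimes report something else, mostly with a low value. They report only what shows in the picture. A call takes as long as a camera call. They do not tell look-alikes from the thing itself.
- models.boxes_of(thing, camera): "at" ([x, y, z] in m, in world coordinates, good to about 4 mm: the middle of the surface that is visible of it).
- models.regions_of(thing, camera): "pixels" (384x512 bool, what is visible of it).
- models.mark_of(thing, camera): "at" ([x, y, z] in m, in world coordinates, good to about 4 mm: a listed point, or the origin of a listed thing).
Readings, each from a call of its own:
- telemetry.current_t(): time.
- telemetry.current_joints(): joint angles.
- telemetry.current_dq(): joint speeds.
- telemetry.current_joint_efforts(): joint torques, N m.
- telemetry.current_ee_pos(): TCP position.
- telemetry.current_tool_rot(): TCP orientation.
- telemetry.current_wrist_force(): force on the tool from outside, world axes, zero at the start.
- telemetry.current_torque(): the same for the moment, N m.
- telemetry.current_opening(): finger opening in m.
- telemetry.current_finger_force(): force on a finger pad.
Only numpy, scipy, OpenCV 4.12 (cv2) and the standard library are available. Lean on these libraries where they do the work, as an engineer would, in place of code of your own. Each camera call takes 0.05 s, during which the arm holds its last target. There are 200 camera calls.

### The job

The washed filter is back in the chiller and its white fan cover is on, but one of the cover's two slotted studs is still sprung up, showing red. Take the orange slot key from its white rest, seat it in that stud, press gently, only until you feel the stud come to its stop, turn it a quarter turn clockwise until it drops into its catch, and put the key back in its rest. The other stud is already locked: leave it and the goods on the stall as they are.

Things in the scene. Friction and masses are not known exactly. Their poses are not given: they have to be found in the camera images.
- key: Slot key, 86 mm tall, 72 to 117 g, upright. Origin: centre of the blade's lower edge; z up along its axis, x along the blade. Blade 16 mm wide (x), 3 mm thick (y), 12 mm high, square-edged; shank 16 mm round to z = 46; black flange 32 mm across, z = 46 to 50; flat orange handle z = 50 to 86, 40 mm wide (x), 12 mm thick (y), in line with the blade: grip it across the 12 mm.
- rest: White fixed plastic block, 75 x 75 mm, 50 mm high, with an upright through hole 21 mm across at its centre (27 mm at the chamfered mouth). Origin: centre of its underside, on the table. The key hangs in the hole, flange on the block's top, blade tip 4 mm above the table, at any yaw.
- chiller: Stainless chiller plinth, fixed, 260 mm deep (x), 320 mm wide (y), with a flat white sheet cover 90 mm above the table, a round fan guard in its middle, and two slotted studs near its front edge, 230 mm apart. Origin: centre of its underside; its front looks along its -x.
- open_stud: Black round collar of the unlocked stud, fixed on the cover: 43 mm across, 35 mm inside, rim 14 mm above the cover. Origin: its centre at the cover's surface; z up, x towards its white marks, y towards its green marks. The stud in it (see open_stud_turn) does not sit at its centre but fixed anywhere up to 3 mm along y and 1 mm along x from it, so the slot must be found by feel or sight.
- open_stud_press (a joint): How far that stud is pushed down, m (0 sprung up). Spring 3 N at 0 plus 0.25 N per mm. It turns only while held below a lip, 8 to 15 mm down, as the cover sits on its seal; a hard stop lies 1.5 mm below the lip (5.4 to 7.1 N of spring there): feel for it. Over 16 N between key and stud, pressing and twisting together, damages it. Let go in the catch it rises to 4.5 mm above the lip.
- open_stud_turn (a joint): Turn of that stud, rad: 0 unlocked (slot along its collar's x), grows clockwise from above; caught from 1.48 (slot along y at 1.57) to the end stop at 1.85. Before the lip blocked at 0.08; turning takes under 0.04 N m; blade play in the slot 0.13 rad each way. Metal head 28 mm across, top 24 mm above the cover when sprung up, red band below; slot 20.6 mm long, ends closed, 5 mm wide, 6 mm deep.
- shut_stud: The same collar of the other stud, which is already locked: head about 17 mm above the cover, no red to be seen, slot towards the green marks. Not to be touched.
- shut_stud_turn (a joint): Turn of the locked stud, rad: stays at about 1.57.
- curd_tub: Bystander: round cream tub with a clear lid, 104 mm across, 75 mm high; origin centre of underside.
- caramel_tub: Bystander: round brown tub with a clear lid, 100 mm across, 62 mm high; origin centre of underside.
- sample_pot: Bystander: small white pot with a blue lid on the chiller's rear deck, 52 mm across, 45 mm high; origin centre of underside.
- milk_a: Bystander: white milk bottle with a blue cap, 72 mm across, 200 mm high; origin centre of underside.
- milk_b: Bystander: white milk bottle with a black cap, 68 mm across, 180 mm high; origin centre of underside.
- wax_cheese: Bystander: small black waxed cheese, 100 mm across, 50 mm high; origin centre of underside.
- wedge: Bystander: yellow cheese wedge, 104 mm long, 64 mm wide, 42 mm high; origin under the middle of its length.
There are look-alikes about, which are no part of the job. What is shaped like the key but pink is not meant. What is shaped like the rest but pink is not meant.

How it is judged:
By the outcome, as a careful person would: the job done as asked, in the order asked, and still so for the second after the job is handed in, with the robot touching nothing.
It also fails if it takes over 72 s, if anything falls off the work surface, if the arm or the gripper's body presses on something with over 40 N, if the wrist force passes 120 N, or if a joint passes its speed limit or range.

## Working session

There is one attempt and no reset: what is moved stays moved. The work goes in short steps, each a Python script; the robot and the scene stay as the last script left them, time stands still between calls to the robot, and variables do not carry over. Pictures are saved under pics/ and viewed, at most 10 in all, crops included, and the job is handed in when it is done.

```bash
ls; mkdir -p pics
cat > h.py <<'E'
import numpy as np, cv2
from scipy.spatial.transform import Rotation as R
from plant import r, gripper_to, inverse_kinematics, vision, models, telemetry as T
def quat(yaw):  # tool down, tool y axis at yaw+90deg (tool x along yaw)
    q=(R.from_euler('z',yaw)*R.from_euler('x',np.pi)).as_quat(); return [q[3],q[0],q[1],q[2]]
def cam(n):
    c=vision.get_calibration(n); q=c['orientation']; return c,R.from_quat([q[1],q[2],q[3],q[0]]),np.array(c['position'])
def snap(n,f=None):
    c=cam(n); im=vision.snapshot(n)
    if f: cv2.imwrite('pics/'+f,im[:,:,::-1])
    return im,c
def ray(c,u,v,z):
    k,Ro,p=c; d=Ro.apply([(u-k['cx'])/k['fx'],(v-k['cy'])/k['fy'],1]); return p+d*(z-p[2])/d[2]
def proj(c,P):
    k,Ro,p=c; x=Ro.inv().apply(np.array(P)-p); return [k['fx']*x[0]/x[2]+k['cx'],k['fy']*x[1]/x[2]+k['cy']]
E
python3 - <<'E'
from h import *
print(T.current_t(),T.current_tool_rot(),quat(0))
a,ca=snap('scene');b,cb=snap('side')
cv2.imwrite('pics/a.png',np.hstack([a,b])[:,:,::-1][:,:,:] if 0 else cv2.resize(a,(800,600))[:,:,::-1])
cv2.imwrite('pics/b.png',cv2.resize(b,(800,600))[:,:,::-1])
for n,c in(('scene',ca),('side',cb)):
  print(n,c[2].round(3))
  for t in('key','rest','chiller','open_stud','shut_stud'):
    print(t,[(np.round(o['at'],3).tolist(),round(o['score'],2),np.round(proj(c,o['at'])).tolist()) for o in models.mark_of(t,n)])
E
```

```text
pics
0.0 [-2.88741651e-04  2.17614575e-01  9.76034367e-01 -8.52965898e-04] [np.float64(6.123233995736766e-17), np.float64(1.0), np.float64(0.0), np.float64(0.0)]
scene [1.213 0.684 0.957]
key [([0.489, -0.289, 0.003], 0.53, [211.0, 156.0]), ([0.451, -0.184, -0.003], 0.49, [239.0, 167.0])]
rest [([0.363, -0.289, -0.002], 0.92, [238.0, 142.0]), ([0.489, -0.285, -0.002], 0.69, [212.0, 158.0]), ([0.436, 0.456, -0.004], 0.17, [405.0, 281.0])]
chiller [([0.598, 0.133, -0.001], 0.79, [275.0, 242.0]), ([0.507, 0.233, 0.09], 0.72, [327.0, 224.0])]
open_stud [([0.546, 0.005, 0.092], 0.46, [258.0, 187.0])]
shut_stud [([0.507, 0.234, 0.09], 0.8, [327.0, 224.0])]
side [-0.077 -0.841  0.764]
key [([0.489, -0.286, 0.003], 0.62, [308.0, 268.0]), ([0.453, -0.183, 0.003], 0.5, [274.0, 251.0])]
rest [([0.361, -0.291, -0.007], 0.69, [270.0, 292.0]), ([0.488, -0.288, -0.003], 0.55, [308.0, 270.0])]
chiller [([0.593, 0.138, -0.004], 0.86, [251.0, 187.0]), ([0.509, 0.235, 0.088], 0.72, [216.0, 159.0]), ([0.77, -0.226, -0.001], 0.38, [363.0, 221.0])]
open_stud [([0.662, -0.46, 0.005], 0.67, [403.0, 280.0]), ([0.545, 0.006, 0.09], 0.64, [262.0, 185.0])]
shut_stud []
```

View pics/a.png

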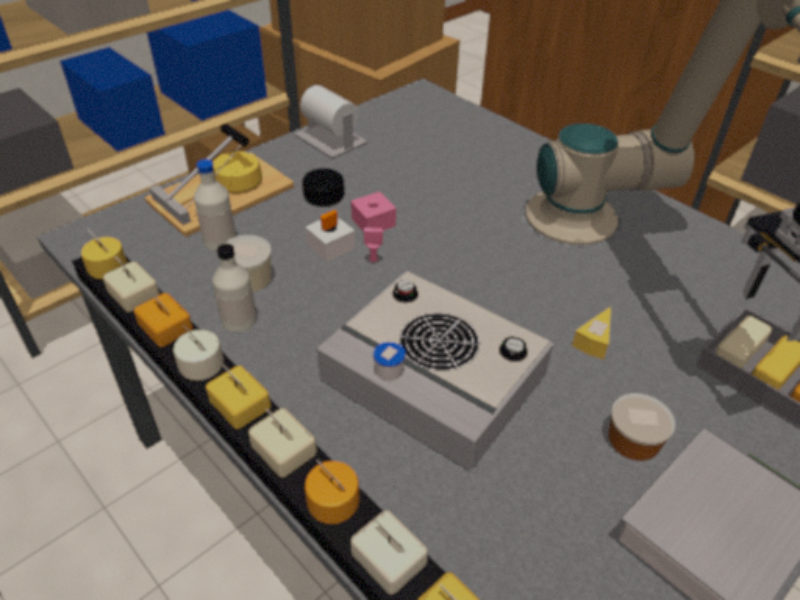

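View pics/b.png

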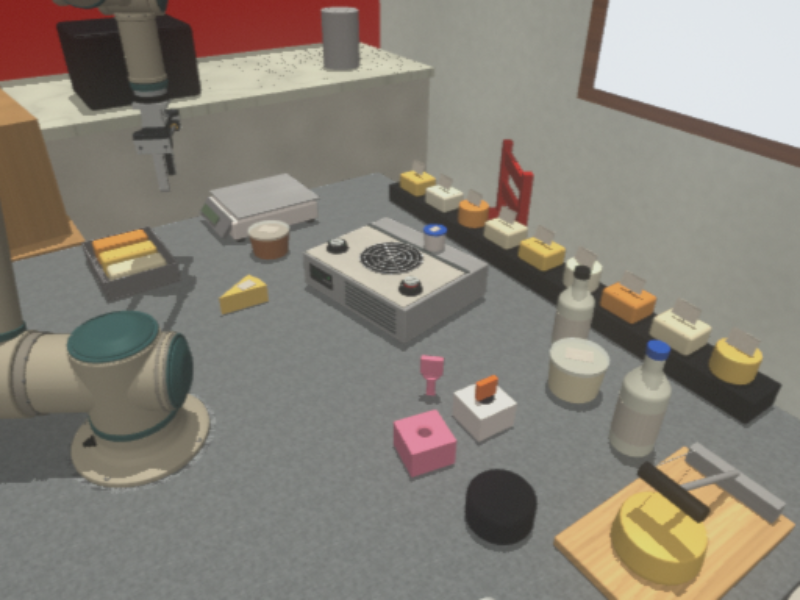

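The scene picture shows the orange key at about (329,218) of the 800 px view, in the white rest at (330,238). The look-alikes are the pink key at (373,240) and the pink rest at (374,212). The stud showing red is at (405,290), and the locked one is at (514,347). By the description I choose the orange key, the white rest and the stud near (0.546, 0.005). Next I check each from close by.

Run:
```python
from h import *
r.move_to([0.50,0.005,0.30],quat(0.0)); gripper_to(0.05)
a,c=snap('wrist'); print('wristcam',c[2].round(3),c[1].as_matrix().round(2).tolist(),T.current_ee_pos())
for t in('open_stud','open_stud_turn','shut_stud','chiller'):
    print(t,[(np.round(o['at'],4).tolist(),round(o['score'],2),np.round(proj(c,o['at'])).tolist()) for o in models.mark_of(t,'wrist')])
r.move_to([0.45,-0.287,0.30],quat(0.0))
b,c=snap('wrist'); print(c[2].round(3))
for t in('key','rest','milk_b','milk_a','curd_tub'):
    print(t,[(np.round(o['at'],4).tolist(),round(o['score'],2),np.round(proj(c,o['at'])).tolist()) for o in models.mark_of(t,'wrist')])
cv2.imwrite('pics/c.png',np.vstack([a,b])[:,:,::-1][:, :] if 0 else cv2.resize(np.hstack([a,b]),(800,300))[:,:,::-1])
np.save('a.npy',a);np.save('b.npy',b); print(T.current_t())
```

```text
wristcam [0.565 0.004 0.454] [[-0.0, -0.97, -0.23], [-1.0, 0.0, 0.0], [0.0, 0.23, -0.97]] [0.50001639 0.00496213 0.30001025]
open_stud [([0.5452, 0.005, 0.09], 0.59, [255.0, 142.0])]Traceback (most recent call last):
  File "<stdin>", line 5, in <module>
ValueError: it knows: caramel_tub, chiller, curd_tub, key, milk, open_stud, rest, sample_pot, shut_stud, wax_cheese, wedge
```

Run:
```python
from h import *
a,c=snap('wrist')
for t in('open_stud','chiller'):
    print(t,[(np.round(o['at'],4).tolist(),round(o['score'],2),np.round(proj(c,o['at'])).tolist()) for o in models.mark_of(t,'wrist')])
np.save('ac.npy',c[2])
r.move_to([0.45,-0.287,0.30],quat(0.0))
b,c=snap('wrist'); print(c[2].round(3))
for t in('key','rest','milk','curd_tub'):
    print(t,[(np.round(o['at'],4).tolist(),round(o['score'],2),np.round(proj(c,o['at'])).tolist()) for o in models.mark_of(t,'wrist')])
cv2.imwrite('pics/c.png',cv2.resize(np.hstack([a[60:260,150:362],b[60:260,150:362]]),(800,378))[:,:,::-1])
cv2.imwrite('pics/bfull.png',b[:,:,::-1])
np.save('a.npy',a);np.save('b.npy',b); print(T.current_t())
```

```text
open_stud [([0.5445, 0.0046, 0.0932], 0.64, [255.0, 143.0])]
chiller [([0.5938, 0.1375, -0.0029], 0.95, [150.0, 100.0])]
[ 0.515 -0.287  0.454]
key [([0.4514, -0.1884, -0.002], 0.67, [182.0, 172.0])]
rest [([0.4917, -0.2823, 0.0031], 0.88, [252.0, 142.0]), ([0.3579, -0.2893, 0.0013], 0.62, [258.0, 240.0])]
milk [([0.3829, -0.4488, -0.002], 0.73, [374.0, 222.0])]
curd_tub []
5.1417
```

View pics/c.png

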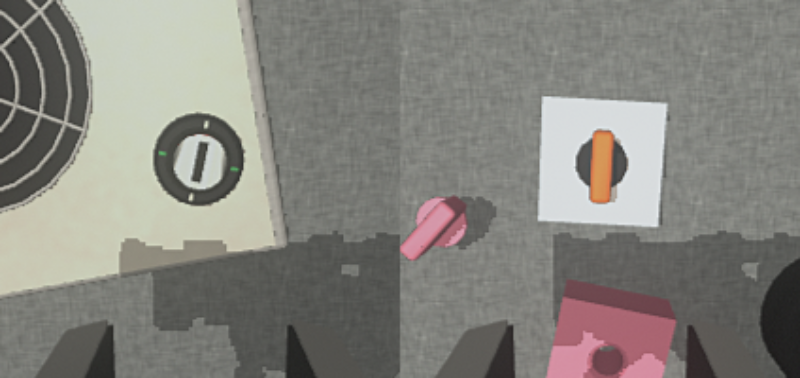

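View pics/bfull.png

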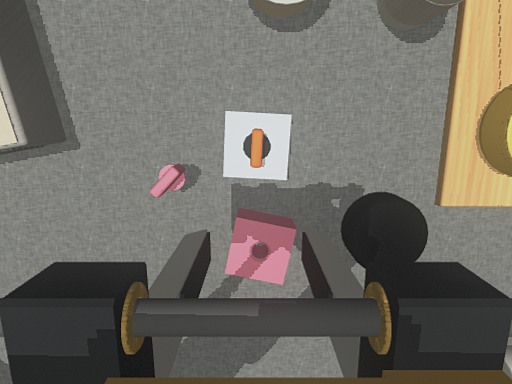

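The left crop is the open stud: slot along the white marks, head around (200,161) of the crop, tilted about 10°. The right crop is the orange key in the white rest at full-picture pixel (257,147), with its handle nearly along world x. The pink key at (170,180) and the pink rest at (262,245) stay clear of the fingers.

```bash
cat >> h.py <<'E'
def rect(mask,c,z):
    """largest blob -> centre xy in world at height z, yaw of long axis (near 0), sizes"""
    n,l,s,_=cv2.connectedComponentsWithStats(mask.astype(np.uint8)); i=1+np.argmax(s[1:,4])
    pts=np.argwhere(l==i)[:,::-1]
    P=np.array([ray(c,u,v,z)[:2] for u,v in pts])
    (x,y),(w,h),a=cv2.minAreaRect((P*1e4).astype(np.float32))
    m=P.mean(0); ev,V=np.linalg.eigh(np.cov(P.T)); d=V[:,1]; yaw=np.arctan(d[1]/d[0])
    return m,np.array([x,y])/1e4,yaw,sorted([w/1e4,h/1e4]),len(pts)
def orange(im):
    h=cv2.cvtColor(im,cv2.COLOR_RGB2HSV); return (h[...,0]>4)&(h[...,0]<18)&(h[...,1]>150)&(h[...,2]>100)
E
python3 - <<'E'
from h import *
# close look at the key, camera right over it
r.move_l([0.42,-0.287,0.22],vel=0.3)
b,c=snap('wrist','d.png')
o=orange(b); o[:, :150]=0; o[:,362:]=0; o[250:]=0
print(rect(o,c,0.090), c[2])
w=(b.min(2)>150)&(b.max(2)-b.min(2)<40); w[250:]=0; w[:,:150]=0;w[:,362:]=0
w=cv2.morphologyEx(w.astype(np.uint8),cv2.MORPH_CLOSE,np.ones((45,45)))
print('rest',rect(w,c,0.05))
E
```

```text
(array([ 0.48806416, -0.28773349]), array([ 0.48942808, -0.28738208]), np.float64(-0.04027611025382898), [0.010950211334228516, 0.0382043701171875], 388) [ 0.48534769 -0.28789274  0.37409487]
rest (array([ 0.4907699 , -0.28802874]), array([ 0.49864116, -0.29977126]), np.float64(0.9996618228871214), [0.09492462768554688, 0.09911710815429688], 7267)
```

View pics/d.png

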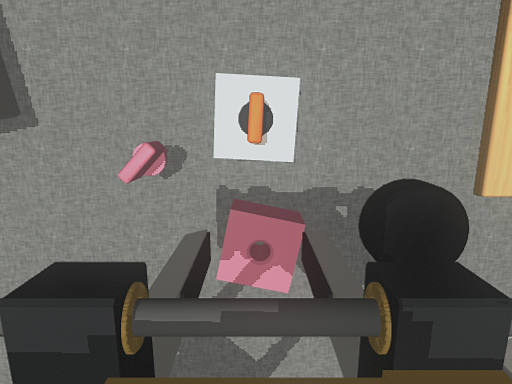

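The close crop confirms the orange handle at (256,117) in the white rest. It measures 38 x 11 mm with its centre at (0.489, -0.2875), which matches the description. Now I grasp and lift it.

Run:
```python
from h import *
q=quat(-0.04)
r.move_to([0.489,-0.2876,0.16],q)
print(r.move_l([0.489,-0.2876,0.082],vel=0.12,guard=8), T.current_ee_pos())
gripper_to(0.0,30); print('open',T.current_opening(),'F',T.current_finger_force(),T.current_wrist_force())
snap('wrist','g0.png')
print(r.move_l([0.489,-0.2876,0.20],vel=0.15,guard=15),T.current_opening(),T.current_wrist_force())
b,c=snap('wrist','e.png'); print(T.current_t())
s,_=snap('side'); cv2.imwrite('pics/e2.png',cv2.resize(np.hstack([s[120:280,220:420],b[200:360,156:356]]),(800,320))[:,:,::-1])
```

```text
False [ 0.4894172  -0.28818707  0.08307059]
open 0.011582613884312604 F 30.000187754631042 [-0.15914329  1.27687886  1.25393131]
False 0.011824274469978238 [-0.15379633 -0.28604702 -1.84300996]
8.5917
```

View pics/e2.png

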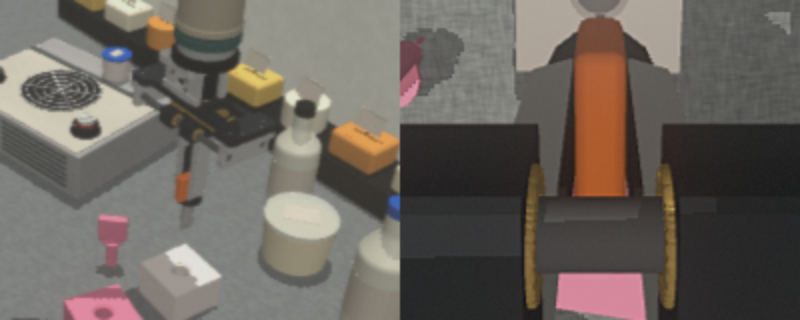

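The key came up cleanly out of the rest, with the handle centred between the pads at about column 256 of the wrist picture. Next I look at the stud from the same relative view in which I measured the key.

```bash
cat >> h.py <<'E'
def slot(im,c,z=0.114,uv0=None):
    u,v=uv0; g=im.astype(int); gray=g.mean(2)
    yy,xx=np.mgrid[:384,:512]; Rpx=c[0]['fx']*0.0135/(c[2][2]-z)
    m=((xx-u)**2+(yy-v)**2<Rpx**2)&(gray<110)
    return rect(m,c,z)
def headc(im,c,uv0,z=0.114):
    """light head disc: centre of its filled outline"""
    u,v=uv0; g=im.astype(int); gray=g.mean(2); yy,xx=np.mgrid[:384,:512]; Rpx=c[0]['fx']*0.0172/(c[2][2]-z)
    m=((xx-u)**2+(yy-v)**2<Rpx**2)&(gray>125)&(g.max(2)-g.min(2)<45)
    m=cv2.morphologyEx(m.astype(np.uint8),cv2.MORPH_CLOSE,np.ones((9,9)))
    (x,y),rr=cv2.minEnclosingCircle(np.argwhere(m)[:,::-1].astype(np.float32))
    return ray(c,x,y,z),rr*(c[2][2]-z)/c[0]['fx'],(x,y)
E
python3 - <<'E'
from h import *
print(T.current_joints())
q=quat(-0.2)
r.move_l([0.47,-0.15,0.25],rot=q,vel=0.3)
r.move_l([0.476,0.005,0.25],vel=0.3); r.hold(0.2)
c=cam('wrist'); a=vision.snapshot('wrist'); np.save('s.npy',a)
print('tcp',T.current_ee_pos(),'cam',c[2],T.current_joints().round(3) if hasattr(T.current_joints(),'round') else T.current_joints())
m=models.mark_of('open_stud','wrist'); print(m)
at=np.array(m[0]['at']); uv=proj(c,[at[0],at[1],0.114]); print(uv)
h=headc(a,c,uv); print('head',h)
print('slot',slot(a,c,0.114,h[2]))
u,v=map(int,h[2]); cv2.imwrite('pics/f.png',cv2.resize(a[max(0,v-50):v+50,u-65:u+65],None,fx=5,fy=5,interpolation=cv2.INTER_NEAREST)[:,:,::-1])
for y in (-1.77,-2.0): print(y,inverse_kinematics([0.545,0.005,0.19],quat(y)))
print(T.current_t())
E
```

```text
[-6.54341308e-01  2.84074798e-01  1.57409754e+00 -1.58934458e-05
  1.28610214e+00  9.56476005e-01]
tcp [0.47615521 0.00348573 0.24984908] cam [ 0.53983097 -0.01077021  0.40341098] [-0.139  0.115  1.667 -0.     1.36   1.635]
[{'at': [0.5462, 0.0072, 0.094], 'score': 0.78}]
[np.float64(232.27714629909647), np.float64(119.53312090947958)]
head (array([0.54558725, 0.00423623, 0.114     ]), np.float64(0.016369237943713033), (236.0, 119.53845977783203))
slot (array([0.54349495, 0.00386073]), array([0.5434519 , 0.00388284]), np.float64(-0.2153473838135694), [0.0032819877624511717, 0.01905813751220703], 125)
-1.77 None
-2.0 None
10.25
```

View pics/f.png

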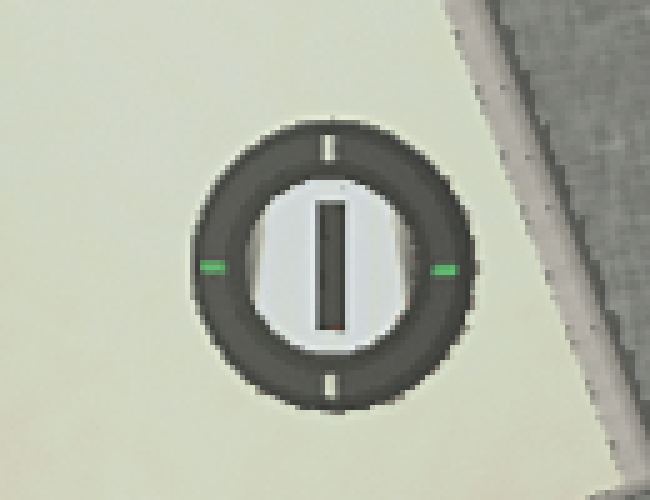

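The crop shows the slot along the white marks, with its centre at (0.5435, 0.0039) and yaw -0.215. Joint 6 has no room for the clockwise turn from this side, so I flip the tool half a turn and re-measure the slot. Averaging the two views also cancels the camera bias.

```bash
cat >> h.py <<'E'
def yawnow():
    q=T.current_tool_rot(); x=R.from_quat([q[1],q[2],q[3],q[0]]).apply([1,0,0]); return np.arctan2(x[1],x[0])
def settle(p,yaw,n=2,vel=0.1):
    p=np.array(p,float); cmd=p.copy()
    for _ in range(n):
        r.move_l(cmd.tolist(),rot=quat(yaw),vel=vel); r.hold(0.1); e=p-np.array(T.current_ee_pos()); cmd=cmd+e
    return cmd,e
E
python3 - <<'E'
from h import *
j=np.array(T.current_joints()); j[5]-=np.pi; r.movej(j.tolist())
Y=-0.215+np.pi
d=np.array([np.cos(-0.215),np.sin(-0.215)])
p=np.array([0.5435,0.0039])+0.069*d
print(settle([p[0],p[1],0.25],Y))
c=cam('wrist'); a=vision.snapshot('wrist')
print('tcp',T.current_ee_pos(),'yaw',yawnow()-np.pi,'cam',c[2],np.round(T.current_joints(),3))
uv=proj(c,[0.5435,0.0039,0.114]); s=slot(a,c,0.114,uv); print(uv,s)
for y in (Y-1.57,Y-1.9): print(inverse_kinematics([0.5435,0.0039,0.18],quat(y)))
print(T.current_t())
u,v=map(int,uv); cv2.imwrite('pics/f2.png',cv2.resize(a[max(0,v-50):v+50,u-65:u+65],None,fx=5,fy=5,interpolation=cv2.INTER_NEAREST)[:,:,::-1])
E
```

```text
(array([ 0.61098161, -0.01083485,  0.24994165]), array([-3.80100602e-04,  6.06405728e-05,  2.38190061e-04]))
tcp [ 0.61133902 -0.01087568  0.24976055] yaw -0.21499184906504976 cam [0.54683654 0.0020961  0.4034211 ] [-0.132  0.322  1.39   0.     1.429 -1.487]
[np.float64(257.06201555140757), np.float64(118.3620625365344)] (array([0.54342553, 0.00445409]), array([0.54376157, 0.00421901]), np.float64(-0.1924877218746665), [0.004094831466674805, 0.019726495361328124], 144)
[-1.20861558e-01  2.62471887e-01  1.65423770e+00 -4.44089210e-16
  1.22488307e+00  9.33421149e-02]
[-1.20861558e-01  2.62471887e-01  1.65423770e+00 -4.44089210e-16
  1.22488307e+00  4.23342115e-01]
14.9083
```

Both views agree: the slot is at (0.5435, 0.0041) with yaw -0.205. Now I descend and feel for the slot.

Run:
```python
from h import *
Y=-0.205+np.pi; x,y=0.5435,0.0041
print(settle([x,y,0.22],Y,2,0.2)); 
cmd,e=settle([x,y,0.200],Y,2,0.1); print(cmd,e)
f0=np.array(T.current_wrist_force()); print('f0',f0,T.current_torque())
z=cmd[2]; 
for i in range(40):
    z-=0.0006; r.move_l([cmd[0],cmd[1],z],vel=0.02)
    f=np.array(T.current_wrist_force())-f0; p=T.current_ee_pos()
    if i%4==0 or f[2]>1.5: print(i,round(z,4),np.round(p,4),f.round(2))
    if f[2]>2.3: break
print(T.current_t(),T.current_torque(),T.current_opening())
```

```text
(array([0.5431402 , 0.00421294, 0.22003868]), array([ 0.00171245, -0.00029551,  0.00092689]))
[0.54343426 0.00410819 0.19974558] [ 1.58745367e-04 -3.02805049e-06  6.84237016e-05]
f0 [ 0.66952345 -0.06803974 -0.15286879] [-0.00183647 -0.02547673 -0.04659137]
0 0.1991 [0.5434 0.0041 0.1991] [-0.46  0.55 -0.68]
4 0.1967 [0.5434 0.0041 0.1967] [-1.23  0.48 -0.44]
8 0.1943 [0.5434 0.0041 0.1943] [-1.81 -0.65 -0.26]
12 0.1919 [0.5435 0.0041 0.192 ] [-0.57  1.   -0.31]
16 0.1895 [0.5435 0.0042 0.1895] [-0.11  1.64 -0.55]
20 0.1871 [0.5435 0.0042 0.1871] [-0.19  1.67 -0.4 ]
23 0.1853 [0.5435 0.0041 0.1855] [-0.01  2.96  2.2 ]
24 0.1847 [0.5435 0.0041 0.1848] [0.17 2.71 2.27]
27 0.1829 [0.5435 0.0041 0.1829] [0.34 1.93 2.95]
23.675 [ 0.52271404 -0.10864007 -0.03813338] 0.011874193156698904
```

The blade is in the slot: contact came at the slot-bottom height, with tip z about 0.107. There is a slight side force along y, so I ease that and then press until I feel the stop.

Run:
```python
from h import *
f0=np.array([0.4,0.3,-0.6])
def F(n=3): return np.mean([T.current_wrist_force() for _ in range(1)],0)-f0
x,y,z=0.5434,0.0041,0.1829
for k in range(3):
    f=F(); 
    if abs(f[1])<1.2: break
    y+=np.sign(f[1])*0.0003; r.move_l([x,y,z],vel=0.02)
    print('y',round(y,4),F().round(2))
zc=0.186; log=[]
while z>0.1665:
    st=0.001 if z>0.178 else 0.0005
    z-=st; r.move_l([x,y,z],vel=0.02); f=F(); d=zc-T.current_ee_pos()[2]
    log.append((round(d*1e3,2),round(3+.25*d*1e3,2),f.round(2).tolist()))
    if f[2]>3+250*d+2.2: break
for l in log: print(l)
print(z,x,y,T.current_ee_pos(),T.current_t(),T.current_torque())
```

```text
y 0.0044 [0.73 2.06 1.75]
y 0.0047 [ 1.22 -0.16  3.12]
(np.float64(4.11), np.float64(4.03), [-0.3, -0.81, 2.75])
(np.float64(5.1), np.float64(4.27), [0.44, -1.11, 3.31])
(np.float64(6.06), np.float64(4.52), [-0.23, -1.65, 4.22])
(np.float64(7.08), np.float64(4.77), [-0.34, -1.91, 3.02])
(np.float64(8.07), np.float64(5.02), [1.05, -1.53, 3.42])
(np.float64(8.57), np.float64(5.14), [-0.2, -2.28, 4.33])
(np.float64(9.08), np.float64(5.27), [0.07, -2.39, 3.3])
(np.float64(9.6), np.float64(5.4), [-0.22, -2.57, 4.88])
(np.float64(10.08), np.float64(5.52), [-0.05, -2.95, 4.6])
(np.float64(10.58), np.float64(5.65), [0.54, -3.66, 4.47])
(np.float64(11.07), np.float64(5.77), [0.35, -3.37, 4.38])
(np.float64(11.6), np.float64(5.9), [0.18, -3.49, 5.93])
(np.float64(12.13), np.float64(6.03), [0.76, -2.91, 4.63])
(np.float64(12.57), np.float64(6.14), [-0.13, -4.28, 5.82])
(np.float64(13.1), np.float64(6.28), [0.15, -3.59, 5.15])
(np.float64(13.59), np.float64(6.4), [-0.58, -4.18, 5.45])
(np.float64(14.1), np.float64(6.52), [0.44, -3.01, 6.17])
(np.float64(14.58), np.float64(6.64), [-0.73, -3.71, 5.67])
(np.float64(15.06), np.float64(6.77), [0.47, -4.19, 6.13])
(np.float64(15.52), np.float64(6.88), [0.29, -3.86, 6.04])
(np.float64(16.0), np.float64(7.0), [-0.46, -2.36, 5.58])
(np.float64(16.42), np.float64(7.1), [0.23, -2.88, 6.15])
(np.float64(16.65), np.float64(7.16), [0.35, -4.58, 7.79])
(np.float64(16.82), np.float64(7.21), [-1.29, -4.48, 8.0])
(np.float64(16.96), np.float64(7.24), [-0.38, -3.76, 10.35])
0.1679 0.5434 0.0047 [0.54352827 0.00468612 0.16904029] 30.425 [-0.81397043  0.11099029 -0.03377041]
```

The stop came at 16.4 mm of travel: force rose from 6 to 10 N within half a millimetre. I back off slightly, staying below the lip, ease the sideways force and turn clockwise in steps.

Run:
```python
from h import *
f0=np.array([0.4,0.3,-0.6])
F=lambda: np.array(T.current_wrist_force())-f0
x,y,z=0.5434,0.0045,0.1688
Y=-0.205+np.pi
r.move_l([x,y,z],vel=0.02); print(T.current_ee_pos(),F().round(2))
for i,a in enumerate(np.arange(0.1,1.71,0.1)):
    r.move_l([x,y,z],rot=quat(Y-a),vel=0.02)
    f=F(); tq=T.current_torque(); p=T.current_ee_pos()
    print(round(a,2),round(((Y-yawnow()+np.pi)%(2*np.pi))-np.pi,3),np.round(p,4),f.round(2),np.round(tq,2),round(T.current_t(),2))
    if np.linalg.norm(f)>12.5 or abs(tq[2])>0.25: print('STOP'); break
    if np.hypot(f[0],f[1])>3.5:   # comply sideways
        x+=np.sign(f[0])*0.00015*(abs(f[0])>2); y+=np.sign(f[1])*0.00015*(abs(f[1])>2)
```

```text
[0.54345545 0.00459688 0.1693394 ] [ 0.06 -3.89  8.52]
0.1 0.1 [0.5434 0.0047 0.1693] [-1.15 -4.37  8.36] [-0.77 -0.04  0.03] 30.93
0.2 0.2 [0.5434 0.0047 0.1693] [-0.21 -3.2   8.55] [-0.69  0.   -0.  ] 31.18
0.3 0.3 [0.5433 0.0048 0.1693] [-0.53 -2.11  8.81] [-0.62 -0.04 -0.03] 31.43
0.4 0.4 [0.5432 0.0049 0.1693] [-0.22 -2.34  9.73] [-0.62  0.06  0.  ] 31.68
0.5 0.5 [0.5432 0.0049 0.1693] [-0.48 -3.43  8.77] [-0.53  0.01 -0.01] 31.93
0.6 0.6 [0.5432 0.005  0.1693] [-1.05 -2.03  9.21] [-0.54  0.1   0.  ] 32.17
0.7 0.7 [0.5432 0.0051 0.1693] [-0.33 -2.55  7.78] [-0.52  0.09  0.01] 32.42
0.8 0.8 [0.5432 0.0052 0.1693] [-0.   -2.65  9.38] [-0.51  0.08  0.03] 32.67
0.9 0.901 [0.5432 0.0052 0.1693] [-0.7  -1.99  8.08] [-0.47  0.05 -0.04] 32.92
1.0 1.001 [0.5432 0.0053 0.1693] [ 0.57 -1.43  7.8 ] [-0.38  0.01 -0.04] 33.17
1.1 1.101 [0.5432 0.0054 0.1693] [-0.73 -2.17  8.24] [-0.4   0.07  0.02] 33.42
1.2 1.201 [0.5432 0.0055 0.1693] [-0.28 -1.06  7.37] [-0.37  0.08 -0.06] 33.67
1.3 1.301 [0.5432 0.0055 0.1693] [-0.31 -2.02  8.91] [-0.33  0.02  0.  ] 33.92
1.4 1.401 [0.5433 0.0056 0.1693] [-0.25 -1.54  7.84] [-0.28  0.1  -0.  ] 34.17
1.5 1.501 [0.5433 0.0057 0.1693] [-0.14 -0.95  7.82] [-0.28  0.04 -0.03] 34.42
1.6 1.601 [0.5434 0.0057 0.1693] [-0.25 -0.8   8.28] [-0.2   0.02  0.01] 34.67
1.7 1.701 [0.5435 0.0058 0.1693] [-0.39 -1.72  8.18] [-0.11  0.01 -0.03] 34.92
```

The turn followed freely. I add a touch more turn and rise slowly, letting the stud come up into its catch, then lift clear and look at it.

Run:
```python
from h import *
f0=np.array([0.4,0.3,-0.6]); F=lambda: (np.array(T.current_wrist_force())-f0).round(2)
Y=-0.205+np.pi-1.75
x,y,z=0.5434,0.0045,0.1688
r.move_l([x,y,z],rot=quat(Y),vel=0.02); print(F(),np.round(T.current_torque(),2),T.current_ee_pos())
for k in range(8):
    z-=-0.0015; r.move_l([x,y,z],vel=0.03); print(np.round(T.current_ee_pos(),4),F(),np.round(T.current_torque()[2],2))
r.move_l([x,y,0.20],vel=0.06); print(F())
r.move_l([x,y,0.25],vel=0.2)
# camera side direction now is tool x; back off so stud is 69 mm ahead
d=np.array([np.cos(Y),np.sin(Y)]); print('d',d)
r.move_l([x-0.069*d[0],y-0.069*d[1],0.25],vel=0.25)
c=cam('wrist'); a=vision.snapshot('wrist')
uv=proj(c,[0.5435,0.0041,0.105]); print(uv,T.current_t(),T.current_joints())
print(slot(a,c,0.107,uv))
u,v=map(int,uv); cv2.imwrite('pics/k.png',cv2.resize(np.hstack([a[max(0,v-50):v+50,u-65:u+65],a[200:300,190:320]]),None,fx=3,fy=3,interpolation=cv2.INTER_NEAREST)[:,:,::-1])
```

```text
[-1.18 -1.26  8.29] [-0.23  0.03  0.01] [0.5434586  0.00583642 0.16929356]
[0.5435 0.0058 0.1705] [ 0.78 -2.15  6.2 ] 0.03
[0.5434 0.0057 0.1719] [0.46 0.18 6.23] -0.01
[0.5434 0.0055 0.1733] [0.77 1.96 4.67] -0.07
[0.5433 0.0051 0.1748] [0.8  3.75 4.74] 0.01
[0.5428 0.0041 0.1759] [-0.58  1.76  3.54] 0.05
[0.5427 0.004  0.1772] [-0.43 -1.    0.43] 0.03
[0.5431 0.0045 0.1792] [-1.06 -0.39 -1.08] -0.01
[0.5434 0.0045 0.1809] [-0.58 -0.24 -0.48] -0.0
[-0.18  0.05 -0.79]
d [0.37482098 0.92709721]
[np.float64(257.74084722997753), np.float64(116.7616179164787)] 38.5167 [-2.48442356e-01  1.84362765e-01  1.58402152e+00  7.88632926e-04
  1.37577654e+00  1.36419569e-01]
(array([0.5437759 , 0.00415016]), array([0.54371738, 0.00411007]), np.float64(1.1863755577827693), [0.003332674789428711, 0.020054368591308595], 122)
```

View pics/k.png

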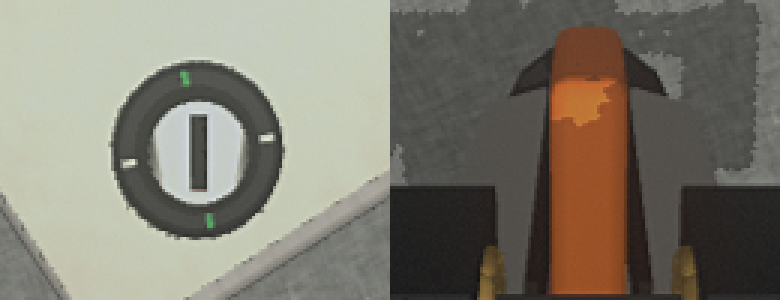

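The slot now stands along the green marks, with stud turn about 1.75, which is inside the catch. No red shows, and the handle is still straight in the grip. Now I go back to the rest and measure its block outline and hole.

Run:
```python
from h import *
r.move_l([0.44,-0.15,0.25],rot=quat(0.5),vel=0.3)
r.move_l([0.421,-0.2876,0.25],rot=quat(-0.04),vel=0.3); r.hold(0.15)
c=cam('wrist'); a=vision.snapshot('wrist'); print(T.current_ee_pos(),T.current_t())
uv=np.array(proj(c,[0.49,-0.288,0.05])); print(uv)
u,v=map(int,uv); g=a.astype(int)
yy,xx=np.mgrid[:384,:512]; k=c[0]['fx']/(c[2][2]-0.05); near=((abs(xx-u)<0.055*k)&(abs(yy-v)<0.055*k)&(yy<195))
w=near&(g.min(2)>150)
n,l,s,_=cv2.connectedComponentsWithStats(w.astype(np.uint8)); i=1+np.argmax(s[1:,4])
pts=np.argwhere(l==i)[:,::-1].astype(np.float32)
P=np.array([ray(c,p[0],p[1],0.05)[:2] for p in pts])
R_=cv2.minAreaRect((P*1e3).astype(np.float32)); print('block',R_)
hole=(np.hypot(xx-u,yy-v)<0.019*k)&~(l==i)
print('hole',rect(hole,c,0.05))
cv2.imwrite('pics/m.png',cv2.resize(a[max(0,v-60):v+70,u-80:u+80],None,fx=4,fy=4)[:,:,::-1])
```

```text
[ 0.42128393 -0.28605735  0.25014596] 40.2417
[254.44257985 119.02090426]
block ((489.5868835449219, -287.5303955078125), (75.96387481689453, 75.71370697021484), 86.75072479248047)
hole (array([ 0.48972129, -0.28741734]), array([ 0.48997539, -0.28755032]), np.float64(-1.398631337705654), [0.019299267578125, 0.01989481201171875], 347)
```

View pics/m.png

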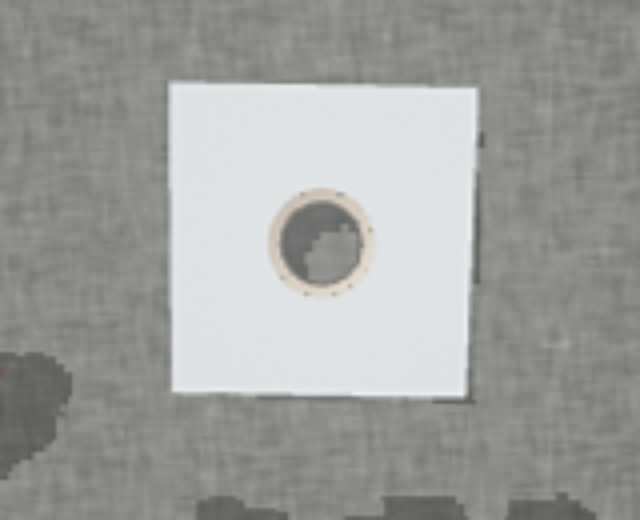

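The block outline (76 mm square) and the hole agree on a centre of (0.4896, -0.2875). I insert the key.

Run:
```python
from h import *
x,y=0.4896,-0.2875
settle([x,y,0.17],-0.04,1,0.2)
cmd,e=settle([x,y,0.137],-0.04,2,0.1); print(cmd,e)
print(r.move_l([cmd[0],cmd[1],0.112],vel=0.05,guard=5),T.current_ee_pos(),T.current_wrist_force())
print(r.move_l([cmd[0],cmd[1],0.0825],vel=0.04,guard=5),T.current_ee_pos(),T.current_wrist_force(),T.current_t())
```

```text
[ 0.48952061 -0.28743754  0.13680178] [ 0.00034724 -0.00040268  0.00071643]
False [ 0.48955001 -0.2874675   0.11179445] [-0.07886178 -1.0293247  -0.59668347]
True [ 0.48896583 -0.28703986  0.08206229] [-0.37547269 -0.12408396  4.53856197] 43.3083
```

The flange has seated at the expected height, so I release, withdraw and check.

Run:
```python
from h import *
p=T.current_ee_pos()
gripper_to(0.04); r.move_l([p[0],p[1],0.16],vel=0.1); r.move_l([0.421,-0.2876,0.25],vel=0.3); gripper_to(0.06)
r.hold(0.2); b,c=snap('wrist'); o=orange(b); o[:, :150]=0; o[:,362:]=0; o[200:]=0
print(rect(o,c,0.090),T.current_t(),T.current_wrist_force())
s,_=snap('side'); 
cv2.imwrite('pics/z.png',cv2.resize(np.hstack([s[140:320,230:400],b[30:210,171:341]]),(800,424))[:,:,::-1])
```

```text
(array([ 0.48815098, -0.28861375]), array([ 0.4895043 , -0.28773162]), np.float64(-0.027238391261228102), [0.010476521301269531, 0.037595346069335935], 305) 46.175 [-0.72522136 -0.1588419   0.0844287 ]
```

View pics/z.png

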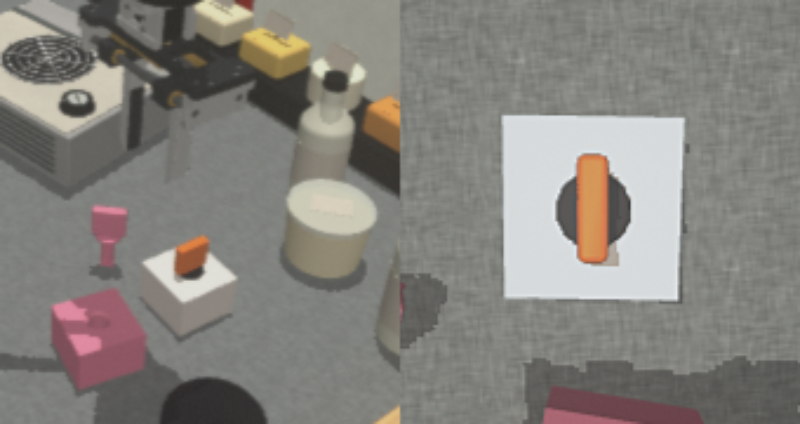

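The key hangs upright in the white rest with its flange flat on the block. The stud shows no red and the robot is touching nothing.

```bash
python3 -c "
from h import *
print(r.sign_off())"
```

```text
the job is handed in; nothing more can be done
None
```

The open stud is pressed, turned clockwise and caught (about 1.75 rad, no red showing), the orange key is back in its white rest, and the job was handed in at about 46 s of the 72 s allowed.

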